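# Weigh a sash weight on the notched beam scale

## Robot

A 6-joint arm with a two-finger parallel gripper is mounted at the origin on the work surface. World frame = base frame: x ahead of the robot, y to its left, z up, the work surface at z = 0. Lengths are in m, angles in rad, forces in N, time in s.
With the tool pointing down it reaches from about 0.3 to 0.95 m from the base axis. Payload 3.1 kg.
Tool frame: the origin (TCP) lies on the centre line of the jaws, within the pads' length; the fingertips stand 19 mm ahead of it and the grasp point (between the pads) is the TCP (env.tcp_to_tips is the distance from the TCP to the fingertips, in m); z points along the fingers, y is the line along which they close (so a half turn about z gives the same grasp; the last joint's range is limited). The gripper opens to 85 mm and grips with 20 to 120 N. Pads are 22 mm wide; open, the fingers measure 114 mm over their backs; the gripper's body (76 mm by 85 mm) begins 54 mm behind the grasp point. The pads swing forward as they close: fully open they stand 13 mm farther back than shut.
Start: joints at [-1.261, 0.308, 1.634, -0, 1.2, -0.07], TCP at [0.232, -0.58, 0.25] pointing down, gripper open.
Joint ranges: [-3.06, 3.06], [-0.79, 1.96], [0.05, 2.63], [-1.19, 4.34], [0.05, 2.64], [-2.94, 2.94]. Speed limits (rad/s): [2.79, 2.79, 3.14, 3.14, 3.14, 3.14].

## Interface

Orientations are given as a rotation vector (axis times angle).
In Python, from cell import env gives the robot as it stands. The module is installed in compiled form; this text tells all that it offers.
- The arm moves only by the tool send_rows, never from a script. Its argument "series" is text: rows parted by semicolons, each of 7 numbers parted by spaces: the shift along the tool's x, y, z in cm, then the turn, a rotation vector about the tool's x, y, z in rad, then the closure, from 0 (fully open) to 1 (shut). A call has 1 to 8 rows; each row shifts and turns the commanded pose from where the row before left it, along the tool's axes as they then stand; what a row does not reach is not made up. A row lasts 1/10 s, in which the tool goes at most 50 mm and 8.59 degrees, less where a joint would pass 70% of its speed; a pose out of reach is approached as far as the arm can. A call with a gripper value outside its range is refused whole. The fingers move at their own pace and stop on an object; "squeeze" is the grip in N (left out, the last holds). Time passes only in rows, so rows that do not move let the fingers close. It gives the time, the measured TCP pose, the force, the opening and the grip force at its end, in the units of the state.
- env.get_state(): the state, without advancing time (a new reading comes with each control period).
- env.camera(name): name is "side" or "top" or "wrist"; returns the picture (400x640x3 uint8, blue, green, red); there is no depth.
- env.get_calibration(name): a dict with "fx", "fy", "cx", "cy" (pixels), "camera_from_world" (4x4, takes a point from world to camera coordinates); the wrist camera has in their place "mount" (4x4, takes a point from camera to tool coordinates, whose origin is the TCP and whose axes are the flange's). Camera axes: x right, y down, z forward; pixel columns grow to the right and rows downward; lengths in m; the calibration is good to about 2 mm. A picture is of the moment at which its call begins: read the wrist's pose just before it. get_calibration takes no time and is no camera call.
- env.sign_off(): hands the job in; it is judged then, once.
The state is a dict: "t": time; "joints": joint angles; "qvel": joint speeds; "tau": joint torques, N m; "position": TCP position; "orientation": TCP orientation; "ft_force": force on the tool from outside, world axes, zero at the start; "ft_torque": the same for the moment, N m; "gripper_width": finger opening in m; "gripper_force": force on a finger pad.
Only numpy, scipy, OpenCV 4.12 (cv2) and the standard library are available. Lean on these libraries where they do the work, as an engineer would, in place of code of your own. Each camera call takes 0.05 s, during which the arm holds its last target. There are 200 camera calls.

## Task

Weigh the iron sash weight with the blue band: set it down gently, upright on the pan of the bench scale and let go, then slide the poise out along the notched beam until the red pointer comes to rest inside the green band on the pointer post. Leave the poise clicked down in a notch and take the hand away. Push the poise gently, never forcing it or leaning on the beam, and leave the unmarked weight and the other things where they are.

Things in the scene. Friction and masses are not known exactly. Their poses are not given: they have to be found in the camera images.
- weight: the sash weight to weigh: dark cast iron, upright cylinder 44 mm across and 50 mm high with a bright blue paint band round its lower half and blue on its shoulder, narrowing above to an eye whose top is 80 mm above the foot. Mass unknown, 0.40 to 0.76 kg. Origin: centre of its underside, z up. Grip it by the cylinder.
- weight_plain: an identical sash weight without blue band; not to be moved. Origin: centre of its underside.
- scale: fixed base of the bench beam scale, blue-grey, 100 x 510 mm, 27 mm high, from y = +140 mm (pan end) to y = -370 mm (pointer end) in its frame. Origin: on the table directly under the beam's pivot; x across the beam, y along it towards the pan. Pivot fork 122 mm high at the origin; pointer post 190 mm high at y = -362 mm.
- beam: swinging aluminium beam, 7 mm thick, 20 mm high, notched on top, with all it carries. Origin: on its pivot, 110 mm above the table; y along it towards the pan. Level when balanced, tilts about the scale's x by at most 0.045 rad either way between stops, on a light restoring flexure (about 1 N m/rad) with a damper (settles in 1.5 s). It bears at most 20 N from the fingers (a pinch counts both).
- pan_top (a point): centre of the upper face of the round steel pan, 124 mm across, 80 mm from the pivot on the scale's +y side. 140 mm above the table when the beam is level; rises or sinks up to 4 mm with the beam and stays level. Where on the pan a load stands does not matter to the balance. Knocking or pressing a load on it with more than 25 N spoils the pivots.
- poise (a joint): place of the brass poise on the beam, m: 0 at the first notch, 52 mm from the pivot, growing away from the pan (scale's -y) to 0.208 at the last. 27 notches 8 mm apart (0, 0.008, ...). Poise 0.30 kg: a notch stands for 30 g on the pan (at 0 the empty pan balances). A weighted latch clicks into the notches: about 3 N along the beam pushes it over a crest, then it snaps into the next by itself.
- poise_tab (a point): top centre of the poise's black upright thumb tab, by which it is pushed or pinched: 14 mm along the beam, 22 mm across it, standing 38 mm above the brass block (34 mm along, 30 mm across, block top 30 mm above the beam's pivot line). This point is 68 mm above the pivot line and moves with the poise and beam.
- latch (a joint): lift of the poise's hidden latch in m: 0 when clicked home in a notch, about 0.003 when riding on the crest between two notches.
- pointer (a point): tip of the red pointer blade at the beam's far end, 339 mm from the pivot; goes up when the pan side is too heavy (poise must go further out), down when the poise is too far out. Free travel 15 mm up or down. Near balance one notch of the poise moves it about 8 mm. Read it with nothing pushing on the beam.
- mark (a point): centre line of the green band (10 mm high, 5 mm each side of this point) on the white plate of the pointer post, just beyond the pointer tip; fixed, 110 mm above the table.
- glue: white glue bottle with orange cap, 56 mm across, 150 mm high; bystander. Origin: underside centre.
- jar: amber jar of screws, 66 mm across, 75 mm high; bystander. Origin: underside centre.
- screwdriver: screwdriver with orange handle, lying; bystander.
- suction_lifter: green glass suction cup, 104 mm across, with a black handle, 70 mm high; bystander. Origin: underside centre.
- tray: yellow parts tray 130 x 200 x 45 mm holding two brass sash pulleys; bystander. Origin: underside centre.
Not all that is in view belongs to the job. What is shaped like the weight but turquoise is not meant.

How it is judged:
By the outcome, as a careful person would: the job done as asked, in the order asked, and still so for the second after the job is handed in, with the robot touching nothing.
It also fails if it takes over 72 s, if anything falls off the work surface, if the arm or the gripper's body presses on something with over 40 N, if the wrist force passes 120 N, or if a joint passes its speed limit or range.

## Working session

There is one attempt and no reset: what is moved stays moved. The work goes in short steps, Python scripts to look and compute and a tool call to move; the robot and the scene stay as the last step left them, time stands still between calls to the robot, and variables do not carry over. Pictures are saved under pics/ and viewed, at most 10 in all, crops included, and the job is handed in when it is done.

Besides the shell and the picture viewer there is one more tool, called as a command line: name --argument value ..., lists and objects as JSON in quotes. send_rows: Moves the arm, as the interface text tells. Its arguments: {"type":"object","properties":{"series":{"type":"string"},"squeeze":{"type":"number"}},"required":["series"]}

```bash
mkdir -p pics
python3 - <<'E'
from cell import env
import cv2,numpy as np
s=env.get_state();print(s)
for n in("side","top"):
    cv2.imwrite(f"pics/{n}0.png",env.camera(n));print(n,env.get_calibration(n))
print(env.get_calibration("wrist"))
E
```

```text
{'t': 0.0, 'joints': array([-1.26067549e+00,  3.09007097e-01,  1.63517817e+00,  1.27443451e-05,
        1.19969357e+00, -6.96734358e-02]), 'qvel': array([-1.61686794e-04,  1.06729513e-03, -1.65151281e-03,  5.23846162e-04,
        6.11368311e-05,  4.14181480e-04]), 'tau': array([ 2.74656719e-03, -4.15239894e+01, -2.76664871e+01, -5.04265881e-05,
        1.01824521e-02, -1.48973288e-05]), 'position': array([ 0.23146339, -0.57972973,  0.24904971]), 'orientation': array([-3.08288937e+00, -5.92564541e-01,  4.11889079e-04]), 'ft_force': array([-0.27551829,  0.19662375,  0.42570261]), 'ft_torque': array([0.05466646, 0.01732837, 0.00249507]), 'gripper_force': 0.0, 'gripper_width': 0.08513545774031174}
side {'fx': 393.5399434930255, 'fy': 393.5399434930255, 'cx': 314.2639494671504, 'cy': 201.1988673422749, 'camera_from_world': array([[-0.73198388, -0.68131664,  0.00268953,  0.42095185],
       [-0.51755822,  0.55347139, -0.65253575,  0.34937024],
       [ 0.44309489, -0.47903764, -0.75775316,  0.99673879],
       [ 0.        ,  0.        ,  0.        ,  1.        ]])}
top {'fx': 420.9951615227909, 'fy': 420.9951615227909, 'cx': 318.14254223338537, 'cy': 201.74321077528936, 'camera_from_world': array([[-0.02927978, -0.9994631 ,  0.01470418,  0.03977174],
       [-0.98704562,  0.02658824, -0.15822137,  0.58148363],
       [ 0.15774546, -0.01914638, -0.98729417,  1.53184407],
       [ 0.        ,  0.        ,  0.        ,  1.        ]])}
{'fx': 342.10626145469706, 'fy': 342.10626145469706, 'cx': 310.41926156089346, 'cy': 191.13604891631067, 'mount': array([[ 1.18898605e-03, -9.53217051e-01, -3.02284370e-01,
         7.63276414e-02],
       [ 9.99998870e-01,  1.41153383e-03, -5.17768761e-04,
        -1.45658424e-04],
       [ 9.20230624e-04, -3.02283412e-01,  9.53217652e-01,
        -1.23943656e-01],
       [ 0.00000000e+00,  0.00000000e+00,  0.00000000e+00,
         1.00000000e+00]])}
```

View pics/top0.png

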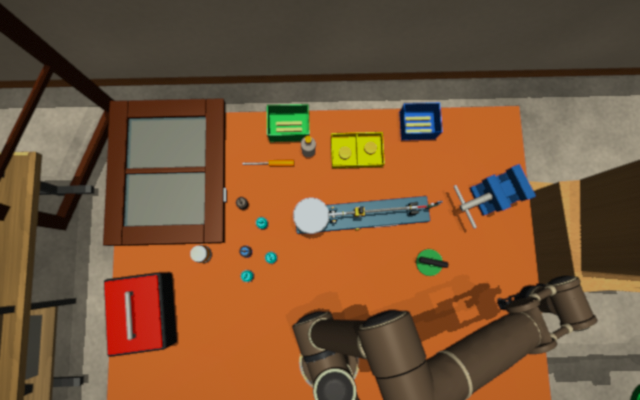

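View pics/side0.png

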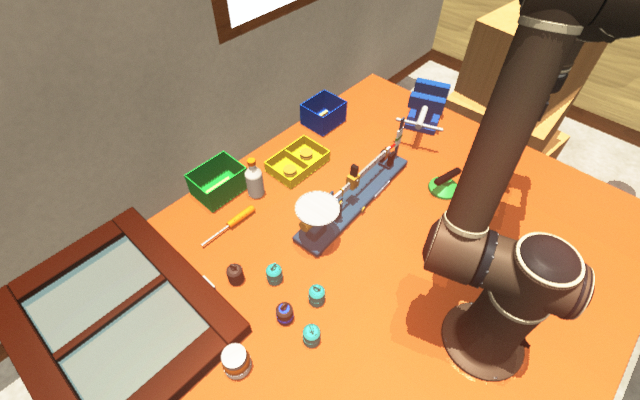

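The top view shows the blue-banded weight at about (245,251), the plain one at (242,202), the pan at (311,215) and the beam running to about (432,205). In the side view the banded weight is at (285,312) and the poise at about (353,176).

```bash
cat > h.py <<'E'
from cell import env
import cv2,numpy as np
from scipy.spatial.transform import Rotation as R
def cal(n):
    c=env.get_calibration(n)
    K=np.array([[c['fx'],0,c['cx']],[0,c['fy'],c['cy']],[0,0,1]])
    if n=='wrist':
        s=env.get_state();T=np.eye(4);T[:3,:3]=R.from_rotvec(s['orientation']).as_matrix();T[:3,3]=s['position']
        return K,np.linalg.inv(T@c['mount'])
    return K,c['camera_from_world']
def onz(n,uv,z,C=None):
    K,M=C or cal(n);o=-M[:3,:3].T@M[:3,3];d=M[:3,:3].T@np.linalg.inv(K)@[uv[0],uv[1],1]
    return o+d*(z-o[2])/d[2]
def proj(n,p,C=None):
    K,M=C or cal(n);q=K@(M@np.r_[p,1])[:3];return q[:2]/q[2]
def tri(ua,ub,a='top',b='side'):
    P=[cal(x)[0]@cal(x)[1][:3] for x in(a,b)]
    X=cv2.triangulatePoints(P[0],P[1],np.float64(ua),np.float64(ub)).ravel();return X[:3]/X[3]
def blobs(img,lo,hi,amin=8):
    m=cv2.inRange(cv2.cvtColor(img,cv2.COLOR_BGR2HSV),np.array(lo),np.array(hi))
    n,_,st,ce=cv2.connectedComponentsWithStats(m)
    return [(st[i].tolist(),ce[i].round(1).tolist()) for i in range(1,n) if st[i][4]>=amin]
E
python3 - <<'E'
from h import *
t=cv2.imread('pics/top0.png');s=cv2.imread('pics/side0.png')
print('blue t',[b for b in blobs(t,(110,90,30),(135,255,255)) if b[0][0]<300]);print('blue s',[b for b in blobs(s,(110,90,30),(135,255,255)) if 150<b[0][1]])
print('green t',[b for b in blobs(t,(45,90,50),(75,255,255),3) if b[0][0]>350]);print('green s',[b for b in blobs(s,(45,90,40),(75,255,255),3) if b[0][0]>330])
w=blobs(t[190:240,285:335],(0,0,150),(179,60,255));print('pan t',w)
a=cv2.resize(t[175:290,225:450],None,fx=3.5,fy=3.5,interpolation=cv2.INTER_CUBIC)
cv2.imwrite('pics/c1.png',a[:, :800])
cv2.imwrite('pics/c2.png',cv2.resize(s[115:265,280:430],(600,600),interpolation=cv2.INTER_CUBIC))
E
```

```text
blue t []
blue s [([279, 305, 11, 8, 36], [283.9, 309.0])]
green t [([417, 249, 25, 27, 413], [428.6, 262.3]), ([636, 392, 4, 8, 22], [638.0, 396.3])]
green s [([429, 177, 9, 14, 66], [432.1, 184.3]), ([448, 180, 4, 3, 7], [449.3, 180.7]), ([436, 183, 21, 16, 182], [447.3, 190.4])]
pan t [([9, 8, 41, 35, 990], [26.2, 24.9])]
```

View pics/c1.png

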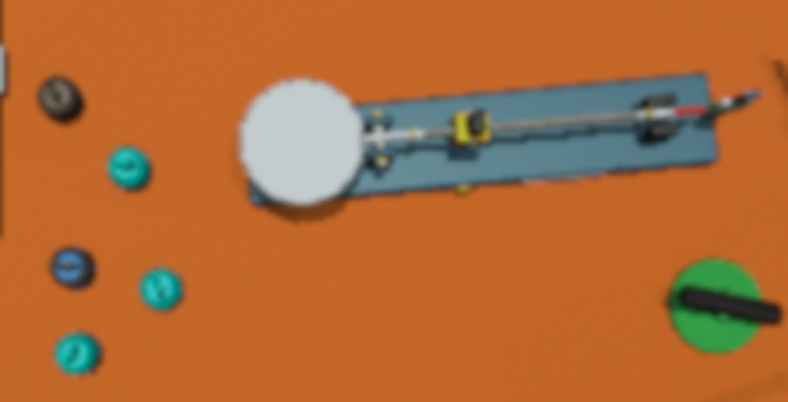

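View pics/c2.png

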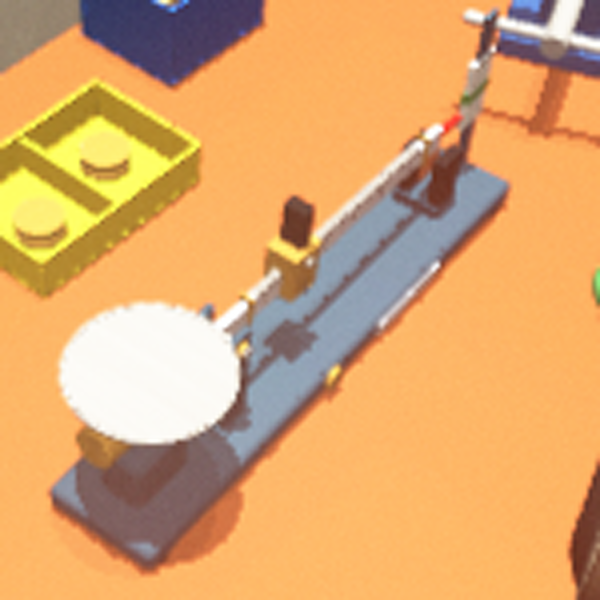

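The banded weight is at full-frame pixel (245.6,251.6) and the pan centre at (311,215.6). The poise tab top is at (361.6,210.1) in the top view and (354.5,165.5) in the side view. The red tip is at about (426,206.7) top, (394,146) side.

Run:
```python
from h import *
np.set_printoptions(precision=4,suppress=True)
for z in(.055,.075):print('w',z,onz('top',(245.6,251.6),z))
print('w side band z.018',onz('side',(283.9,309),.05))
for n,p in dict(T1=(271,257),T2=(262,223),T3=(247,276),plain=(242.3,203)).items():print(n,onz('top',p,.06))
pan=onz('top',(311.2,215.4),.14-.0);print('pan',pan,onz('side',(317.5,208),.14))
print('pointer',tri((425.9,206.7),(394.5,145)),onz('top',(425.9,206.7),.11))
tab=tri((361.6,210.1),(354.5,165.5));print('tab',tab,onz('top',(361.6,210.1),.176))
```

```text
w 0.055 [0.404  0.2935 0.055 ]
w 0.075 [0.403  0.2904 0.075 ]
w side band z.018 [0.4033 0.2974 0.05  ]
T1 [0.3816 0.2008 0.06  ]
T2 [0.5066 0.2324 0.06  ]
T3 [0.3162 0.2879 0.06  ]
plain [0.583  0.3046 0.06  ]
pan [0.5196 0.051  0.14  ] [0.5161 0.0507 0.14  ]
pointer [ 0.5459 -0.3705  0.0846] [ 0.5436 -0.3627  0.11  ]
tab [ 0.5287 -0.1227  0.1731] [ 0.5286 -0.1222  0.176 ]
```

send_rows --series "3.5 -3 0 0 0 0 0.3;3.5 -3 0 0 0 0 0.3;3.5 -3 0 0 0 0 0.3;3.5 -3 0 0 0 0 0.3;3.5 -3 0 0 0 0 0.3;3.5 -3 0 0 0 0 0.3;3.5 -3 0 0 0 0 0.3;3.5 -3 0 0 0 0 0.3" --squeeze 40

```text
t: 0.9
position: [0.403, -0.2518, 0.25]
orientation: [-3.085, -0.592, 0.0]
ft_force: [0.7, 0.2, 0.0]
gripper_width: 0.0602
gripper_force: 0.0
```

```bash
cat >> h.py <<'E'
def go(target,yaw=None):
    s=env.get_state();r=R.from_rotvec(s['orientation']);m=r.as_matrix()
    print('pos',s['position'].round(4),'yaw',round(np.arctan2(m[1,0],m[0,0]),3),'zax',m[:,2].round(3),'w',round(s['gripper_width'],4),'F',s['ft_force'].round(2),'t',round(s['t'],2),'q6',s['joints'][5].round(2))
    print('tool shift cm',(m.T@(np.array(target)-s['position'])*100).round(2))
    if yaw is not None:
        g=np.array([[np.cos(yaw),np.sin(yaw),0],[np.sin(yaw),-np.cos(yaw),0],[0,0,-1]])
        print('turn',R.from_matrix(m.T@g).as_rotvec().round(3));print('shift in goal axes',(g.T@(np.array(target)-s['position'])*100).round(2))
E
python3 -c "
from h import *
go((.40,.25,.25),.785)"
```

```text
pos [ 0.403  -0.2518  0.25  ] yaw 0.379 zax [-0.  0. -1.] w 0.0602 F [0.72 0.24 0.01] t 0.9 q6 0.54
tool shift cm [ 1.831e+01 -4.673e+01  1.000e-02]
turn [-0.     0.    -0.406]
shift in goal axes [ 35.26 -35.71  -0.  ]
```

send_rows --series "0 0 0 0 0 -0.135 0.3;0 0 0 0 0 -0.135 0.3;0 0 0 0 0 -0.136 0.3;3.5 -3.5 0 0 0 0 0.3;3.5 -3.5 0 0 0 0 0.3;3.5 -3.5 0 0 0 0 0.3;3.5 -3.5 0 0 0 0 0.3;3.5 -3.5 0 0 0 0 0.3"

```text
t: 1.7
position: [0.4019, -0.0045, 0.2501]
orientation: [-2.903, -1.202, -0.0]
ft_force: [0.8, 0.2, -0.9]
gripper_width: 0.0598
gripper_force: 0.0
```

send_rows --series "3.5 -3.5 0 0 0 0 0.3;3.5 -3.5 0 0 0 0 0.3;3.5 -3.5 0 0 0 0 0.3;3.5 -3.5 0 0 0 0 0.3;1.5 -1.5 2.5 0 0 0 0.3;0 0 2.5 0 0 0 0.3;0 0 0 0 0 0 0.3"

```text
t: 2.4
position: [0.3991, 0.2125, 0.1966]
orientation: [2.901, 1.206, -0.014]
ft_force: [-0.6, -0.2, 0.1]
gripper_width: 0.0599
gripper_force: 0.0
```

```bash
python3 -c "
from h import *
C=cal('wrist')
im=env.camera('wrist');cv2.imwrite('pics/w1.png',im)
np.savez('w1.npz',K=C[0],M=C[1])
go((.403,.292,.18),.785)
print(proj('wrist',(.403,.293,.06),C), [b for b in blobs(im,(108,80,40),(130,255,255),60)])"
```

```text
pos [0.4005 0.2124 0.1983] yaw 0.787 zax [-0.005 -0.002 -1.   ] w 0.0598 F [0.47 0.08 0.05] t 2.45 q6 1.18
tool shift cm [ 5.82 -5.44  1.82]
turn [-0.002  0.005  0.002]
shift in goal axes [ 5.8  -5.45  1.83]
[238.90589309 104.6850618 ] [([245, 70, 26, 48, 161], [264.0, 91.0]), ([216, 80, 37, 39, 711], [234.6, 99.3])]
```

View pics/w1.png

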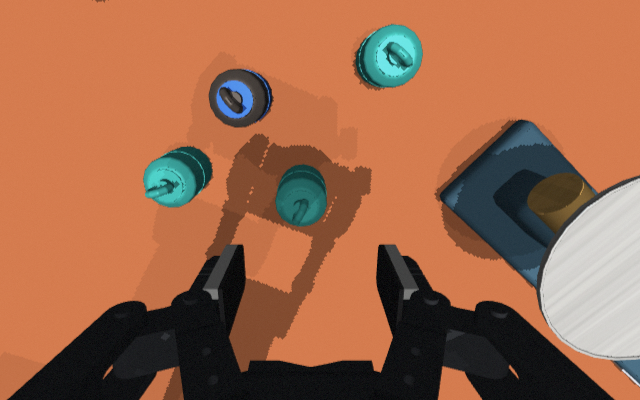

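The wrist view shows the weight's shoulder centred at about (238,98), turquoise weights at (172,180), (301,195) and (390,57), and room to its left and right for the fingers.

```bash
python3 -c "
from h import *
d=np.load('w1.npz');C=(d['K'],d['M'])
p=onz('wrist',(238,98),.05,C);print(p)
go((p[0],p[1],.13),.785)"
```

```text
[0.4042776  0.29776154 0.05      ]
pos [0.4005 0.2124 0.1983] yaw 0.787 zax [-0.005 -0.002 -1.   ] w 0.0598 F [0.47 0.08 0.05] t 2.45 q6 1.18
tool shift cm [ 6.34 -5.74  6.81]
turn [-0.002  0.005  0.002]
shift in goal axes [ 6.3  -5.77  6.83]
```

send_rows --series "3.1 -2.8 0 0 0 0 0.1;3.1 -2.85 0 0 0 0 0.1;0 0 3.4 0 0 0 0.1;0 0 3.4 0 0 0 0.1;0 0 0 0 0 0 0.1;0 0 0 0 0 0 0.1"

```text
t: 3.05
position: [0.4069, 0.2963, 0.1331]
orientation: [2.903, 1.201, -0.0]
ft_force: [1.3, 0.2, 0.2]
gripper_width: 0.0769
gripper_force: 0.0
```

```bash
python3 -c "
from h import *
C=cal('wrist')
im=env.camera('wrist');cv2.imwrite('pics/w2.png',im)
go((.404,.296,.036),.785)
print(proj('wrist',(.404,.296,.05),C), [b for b in blobs(im,(108,80,40),(130,255,255),60)])"
```

```text
pos [0.4078 0.2968 0.1341] yaw 0.785 zax [ 0.002  0.001 -1.   ] w 0.0769 F [-0.64  0.34 -0.1 ] t 3.1 q6 1.33
tool shift cm [-0.36 -0.22  9.81]
turn [ 0.001 -0.003 -0.   ]
shift in goal axes [-0.33 -0.21  9.81]
[308.48272154 210.48413732] [([275, 163, 62, 32, 341], [306.2, 172.1]), ([284, 193, 44, 41, 929], [305.2, 210.0])]
```

View pics/w2.png

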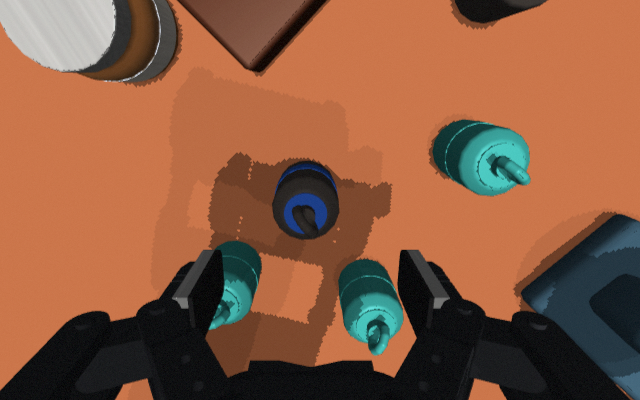

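The weight's shoulder is at (305,210), about 2 mm left of centre; correcting while descending.

send_rows --series "-0.3 -0.4 2 0 0 0 0.1;0 0 2.5 0 0 0 0.1;0 0 2.5 0 0 0 0.1;0 0 1.7 0 0 0 0.1;0 0 1 0 0 0 0.1;0 0 0 0 0 0 0.1;0 0 0 0 0 0 0.1"

```text
t: 3.8
position: [0.4029, 0.298, 0.0368]
orientation: [-2.902, -1.202, -0.004]
ft_force: [0.3, 0.9, 0.4]
gripper_width: 0.0766
gripper_force: 0.0
```

send_rows --series "0 0 0 0 0 0 0.4;0 0 0 0 0 0 0.5;0 0 0 0 0 0 0.6;0 0 0 0 0 0 0.7;0 0 0 0 0 0 0.7;0 0 0 0 0 0 0.7" --squeeze 50

```text
t: 4.4
position: [0.4026, 0.2977, 0.0367]
orientation: [2.902, 1.204, 0.003]
ft_force: [-0.3, -2.0, 4.8]
gripper_width: 0.0428
gripper_force: 50.4
```

send_rows --series "0 0 -1 0 0 0 0.7;0 0 -3 0 0 0 0.7;0 0 -4 0 0 0 0.7;0 0 -4 0 0 0 0.7;0 0 -4 0 0 0 0.7;0 0 -4 0 0 0 0.7;0 0 0 0 0 0 0.7;0 0 0 0 0 0 0.7"

```text
t: 5.2
position: [0.4008, 0.2971, 0.2352]
orientation: [-2.902, -1.203, 0.0]
ft_force: [-0.9, 0.1, -6.5]
gripper_width: 0.0422
gripper_force: 53.2
```

send_rows --series "0 0 0 0 0 0 0.7;0 0 0 0 0 0 0.7;0 0 0 0 0 0 0.7"

```text
t: 5.5
position: [0.4002, 0.2966, 0.233]
orientation: [2.902, 1.202, -0.007]
ft_force: [-0.0, 0.0, -6.4]
gripper_width: 0.0428
gripper_force: 53.2
```

```bash
python3 -c "
from h import *
f=[]
for i in range(12):
    f.append(env.get_state()['ft_force'][2]);env.camera('wrist') if i<11 else 0
print(np.mean(f),np.std(f))
im=env.camera('side');cv2.imwrite('pics/s2.png',im[150:400,150:450])
go((.518,.051,.235),.785)"
```

```text
-6.251854755946585 0.6032854326812513
pos [0.4015 0.2974 0.2354] yaw 0.786 zax [ 0.  0. -1.] w 0.0427 F [ 0.39 -0.79 -6.59] t 6.1 q6 1.34
tool shift cm [-9.2  25.66  0.04]
turn [ 0.    -0.     0.001]
shift in goal axes [-9.18 25.67  0.04]
```

View pics/s2.png

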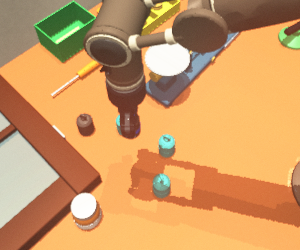

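The side crop shows the gripper holding the weight clear of the table at (125,115), with the turquoise weights at (167,143) and (161,183) unmoved. Its mass is about 0.64 kg, so roughly notch 21.

send_rows --series "-1 2.8 0 0 0 0 0.7;-1.6 4.4 0 0 0 0 0.7;-1.6 4.5 0 0 0 0 0.7;-1.6 4.5 0 0 0 0 0.7;-1.6 4.5 0 0 0 0 0.7;-1.3 3.5 0 0 0 0 0.7;-0.5 1.5 0 0 0 0 0.7;0 0 0 0 0 0 0.7"

```text
t: 6.9
position: [0.5194, 0.0486, 0.2355]
orientation: [2.903, 1.197, 0.001]
ft_force: [0.3, 1.2, -6.0]
gripper_width: 0.0425
gripper_force: 53.7
```

send_rows --series "0 0 1 0 0 0 0.7;0 0 2 0 0 0 0.7;0 0 1 0 0 0 0.7;0 0 0.3 0 0 0 0.7;0 0 0 0 0 0 0.7;0 0 0 0 0 0 0.7"

```text
t: 7.5
position: [0.5187, 0.0512, 0.1929]
orientation: [2.901, 1.204, 0.002]
ft_force: [0.0, 0.7, -4.6]
gripper_width: 0.0425
gripper_force: 53.6
```

```bash
python3 -c "
from h import *
C=cal('wrist')
im=env.camera('wrist');cv2.imwrite('pics/w3.png',im)
go((.518,.051,.181),.785)"
```

```text
pos [0.5189 0.0511 0.1932] yaw 0.786 zax [ 0.002  0.    -1.   ] w 0.0424 F [-0.67  0.2  -6.9 ] t 7.55 q6 0.8
tool shift cm [-0.07 -0.06  1.21]
turn [ 0.001 -0.001  0.001]
shift in goal axes [-0.07 -0.06  1.22]
```

View pics/w3.png

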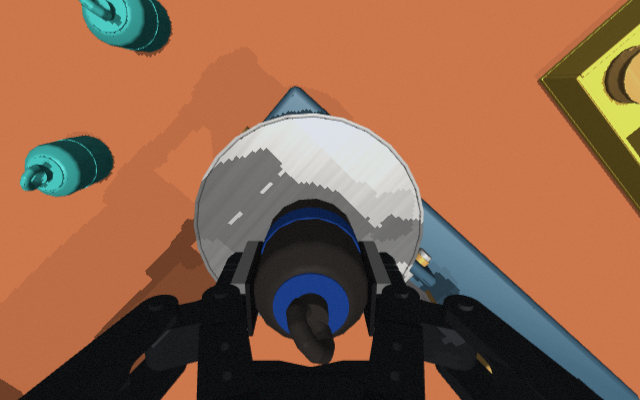

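The weight is held upright at (308,270) over the pan, which is centred at about (308,215). Lowering it in small steps.

send_rows --series "0 0 0.3 0 0 0 0.7;0 0 0.3 0 0 0 0.7;0 0 0.2 0 0 0 0.7;0 0 0.1 0 0 0 0.7;0 0 0.1 0 0 0 0.7;0 0 0.1 0 0 0 0.7;0 0 0 0 0 0 0.7"

```text
t: 8.25
position: [0.5182, 0.0507, 0.1811]
orientation: [-2.902, -1.203, 0.0]
ft_force: [0.0, -0.3, -5.9]
gripper_width: 0.0427
gripper_force: 53.6
```

send_rows --series "0 0 0.1 0 0 0 0.7;0 0 0.1 0 0 0 0.7;0 0 0.1 0 0 0 0.7;0 0 0 0 0 0 0.7;0 0 0 0 0 0 0.7"

```text
t: 8.75
position: [0.5184, 0.0507, 0.1784]
orientation: [2.902, 1.203, 0.001]
ft_force: [0.2, 0.2, -5.4]
gripper_width: 0.0428
gripper_force: 53.8
```

send_rows --series "0 0 0.1 0 0 0 0.7;0 0 0.1 0 0 0 0.7;0 0 0.1 0 0 0 0.7;0 0 0 0 0 0 0.7"

```text
t: 9.15
position: [0.5184, 0.0507, 0.1752]
orientation: [2.902, 1.203, 0.0]
ft_force: [0.2, 0.1, -4.6]
gripper_width: 0.0425
gripper_force: 53.8
```

send_rows --series "0 0 0.1 0 0 0 0.7;0 0 0.1 0 0 0 0.7;0 0 0.1 0 0 0 0.7;0 0 0 0 0 0 0.7"

```text
t: 9.55
position: [0.5184, 0.0506, 0.173]
orientation: [2.902, 1.203, 0.0]
ft_force: [-2.2, -0.3, 1.2]
gripper_width: 0.0426
gripper_force: 54.4
```

send_rows --series "0 0 0.1 0 0 0 0.7;0 0 0.1 0 0 0 0.7;0 0 0 0 0 0 0.7;0 0 0 0 0 0 0.7"

```text
t: 9.95
position: [0.5186, 0.0507, 0.1729]
orientation: [2.902, 1.203, 0.0]
ft_force: [-5.9, -0.6, 12.1]
gripper_width: 0.0422
gripper_force: 55.6
```

Pan is at its lower stop; ease off before letting go.

send_rows --series "0 0 -0.1 0 0 0 0.7;0 0 -0.1 0 0 0 0.7;0 0 0 0 0 0 0.7;0 0 0 0 0 0 0.7" --squeeze 20

```text
t: 10.35
position: [0.5185, 0.0507, 0.173]
orientation: [2.902, 1.203, 0.001]
ft_force: [-3.4, -0.6, 6.1]
gripper_width: 0.0424
gripper_force: 54.8
```

send_rows --series "0 0 -0.1 0 0 0 0.7;0 0 -0.1 0 0 0 0.7;0 0 0 0 0 0 0.7;0 0 0 0 0 0 0.7"

```text
t: 10.75
position: [0.5183, 0.0506, 0.1736]
orientation: [2.902, 1.203, 0.0]
ft_force: [1.0, 1.0, -4.5]
gripper_width: 0.0428
gripper_force: 53.9
```

send_rows --series "0 0 0 0 0 0 0.48;0 0 0 0 0 0 0.46;0 0 0 0 0 0 0.44;0 0 0 0 0 0 0.4;0 0 0 0 0 0 0.3;0 0 0 0 0 0 0.2;0 0 0 0 0 0 0.15;0 0 0 0 0 0 0.1"

```text
t: 11.55
position: [0.5182, 0.0507, 0.1743]
orientation: [-2.902, -1.203, 0.0]
ft_force: [0.9, 0.3, 0.3]
gripper_width: 0.0768
gripper_force: 0.0
```

send_rows --series "0 0 -2 0 0 0 0.1;0 0 -4 0 0 0 0.1;0 0 -4 0 0 0 0.1;0 0 -2 0 0 0 0.1;0 0 0 0 0 0 0.1"

```text
t: 12.05
position: [0.5208, 0.0507, 0.2987]
orientation: [2.899, 1.202, 0.013]
ft_force: [0.1, 0.2, -0.1]
gripper_width: 0.0768
gripper_force: 0.0
```

```bash
python3 -c "
from h import *
e=np.array([.060,-.998]);
go((.53,-.04,.30),.06)
for n in('side','top'): cv2.imwrite(f'pics/{n}3.png',env.camera(n))
a=cv2.imread('pics/side3.png')[110:260,280:430];b=cv2.imread('pics/top3.png')[180:270,290:450]
cv2.imwrite('pics/c3.png',np.hstack([cv2.resize(a,(400,400),interpolation=2),cv2.resize(b,(400,400),interpolation=2)]))
"
```

```text
pos [0.5208 0.0507 0.2987] yaw 0.786 zax [ 0.009  0.    -1.   ] w 0.0768 F [ 0.1   0.21 -0.06] t 12.05 q6 0.8
tool shift cm [-5.77  7.06 -0.13]
turn [ 0.004 -0.008  0.726]
shift in goal axes [ 0.37  9.11 -0.13]
```

View pics/c3.png

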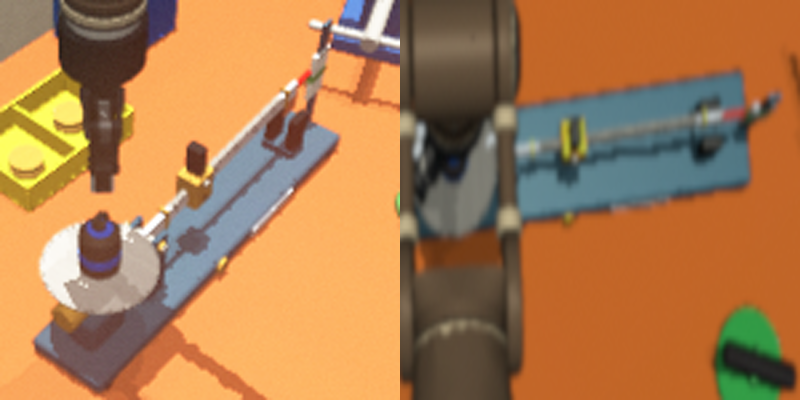

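The side half shows the blue-banded weight upright on the pan at (100,245), with the hand clear and the pointer raised at (305,78). The tab is at about (197,150).

send_rows --series "0 0 0 0 0 0.145 0.3;0 0 0 0 0 0.145 0.4;0 0 0 0 0 0.145 0.5;0 0 0 0 0 0.145 0.55;0 0 0 0 0 0.146 0.55;0 4.5 0 0 0 0 0.55;0 4.5 0 0 0 0 0.55;0 4.5 0 0 0 0 0.55"

```text
t: 12.95
position: [0.5249, -0.0847, 0.2916]
orientation: [-3.139, -0.096, 0.007]
ft_force: [1.1, -0.3, -0.2]
gripper_width: 0.0385
gripper_force: 0.0
```

send_rows --series "-0.3 3.4 0 0 0 0 0.55;0 0 3.5 0 0 0 0.55;0 0 3.5 0 0 0 0.55;0 0 0 0 0 0 0.55;0 0 0 0 0 0 0.55"

```text
t: 13.45
position: [0.5239, -0.1177, 0.2223]
orientation: [-3.139, -0.094, 0.007]
ft_force: [0.3, -0.3, 1.0]
gripper_width: 0.0384
gripper_force: 0.0
```

```bash
python3 -c "
from h import *
C=cal('wrist');im=env.camera('wrist');cv2.imwrite('pics/w4.png',im)
go((.528,-.118,.177),.06)
print(proj('wrist',(.528,-.118,.182),C),'yellow',blobs(im,(18,120,60),(35,255,255),60))
"
```

```text
pos [ 0.5254 -0.118   0.2242] yaw 0.06 zax [-0.001  0.    -1.   ] w 0.0382 F [0.77 0.86 0.31] t 13.5 q6 1.21
tool shift cm [0.27 0.02 4.72]
turn [-0.     0.001  0.   ]
shift in goal axes [0.26 0.02 4.72]
[311.34657833 227.55935134] yellow [([173, 153, 18, 8, 105], [181.6, 157.1]), ([285, 164, 54, 59, 1929], [312.9, 189.9]), ([223, 176, 14, 27, 153], [227.8, 189.2]), ([574, 178, 35, 30, 267], [596.2, 192.8])]
```

View pics/w4.png

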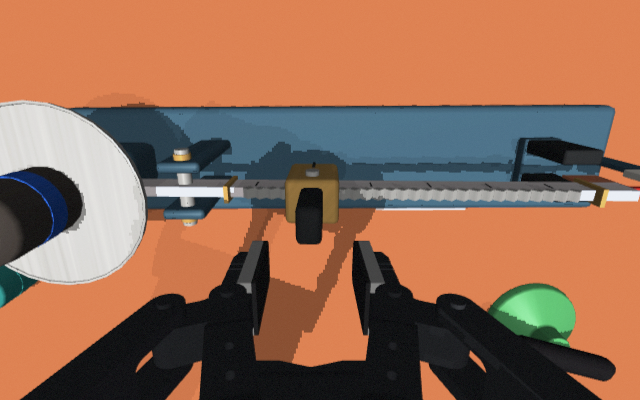

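The tab top is at (309,230) against a predicted (311,228), centred between the fingers. Descending to straddle it.

send_rows --series "0.2 0 2 0 0 0 0.55;0 0 1.7 0 0 0 0.55;0 0 1 0 0 0 0.55;0 0 0 0 0 0 0.55;0 0 0 0 0 0 0.55"

```text
t: 14.0
position: [0.5282, -0.1181, 0.1785]
orientation: [3.14, 0.095, 0.003]
ft_force: [-0.1, -0.3, -0.2]
gripper_width: 0.0384
gripper_force: 0.0
```

send_rows --series "0 0.3 0 0 0 0 0.55;0 0.3 0 0 0 0 0.55;0 0.3 0 0 0 0 0.55;0 0.2 0 0 0 0 0.55;0 0.2 0 0 0 0 0.55;0 0.2 0 0 0 0 0.55;0 0.2 0 0 0 0 0.55;0 0.2 0 0 0 0 0.55"

```text
t: 14.8
position: [0.5283, -0.137, 0.1771]
orientation: [-3.14, -0.093, 0.001]
ft_force: [-0.2, 3.1, -0.0]
gripper_width: 0.0383
gripper_force: 1.6
```

send_rows --series "0 0.3 0 0 0 0 0.55;0 0.3 0 0 0 0 0.55;0 0.3 0 0 0 0 0.55;0 0.3 0 0 0 0 0.55;0 0.3 0 0 0 0 0.55;0 0.3 0 0 0 0 0.55;0 0.3 0 0 0 0 0.55;0 0.3 0 0 0 0 0.55"

```text
t: 15.6
position: [0.5299, -0.1613, 0.1773]
orientation: [-3.14, -0.094, 0.0]
ft_force: [-0.5, 3.4, 0.0]
gripper_width: 0.0381
gripper_force: 1.6
```

```bash
cat > look.py <<'E'
from h import *
import sys
go((.528,-.118,.177),.06)
t=env.camera('top');s=env.camera('side');k=sys.argv[1]
cv2.imwrite(f'pics/t{k}.png',t);cv2.imwrite(f'pics/s{k}.png',s)
print('yellow s',[b for b in blobs(s,(15,110,60),(35,255,255),8) if 325<b[1][0]<425 and 110<b[1][1]<250])
print('red s',[b for b in blobs(s,(0,170,90),(4,255,255),3)+blobs(s,(174,150,90),(179,255,255),3) if 370<b[1][0]<425 and 110<b[1][1]<200])
print('green s',[b for b in blobs(s,(40,60,30),(85,255,255),3) if 385<b[1][0]<425 and 110<b[1][1]<200])
E
python3 look.py a
```

```text
pos [ 0.5299 -0.1613  0.1773] yaw 0.06 zax [-0.  0. -1.] w 0.0381 F [-0.5   3.39  0.05] t 15.6 q6 1.14
tool shift cm [ 0.07 -4.34  0.03]
turn [-0.  0. -0.]
shift in goal axes [ 0.07 -4.34  0.03]
yellow s [([371, 86, 40, 72, 1118], [392.1, 113.9]), ([400, 129, 16, 15, 151], [407.2, 136.4]), ([391, 143, 3, 8, 19], [392.2, 146.7]), ([365, 159, 3, 5, 10], [365.7, 160.9]), ([339, 200, 3, 4, 8], [339.9, 201.2]), ([362, 207, 3, 4, 8], [362.9, 208.2]), ([365, 206, 30, 22, 389], [379.1, 216.4])]
red s [([392, 137, 5, 5, 9], [393.8, 138.8])]
green s []
```

send_rows --series "0 0.3 0 0 0 0 0.55;0 0.3 0 0 0 0 0.55;0 0.3 0 0 0 0 0.55;0 0.3 0 0 0 0 0.55;0 0.3 0 0 0 0 0.55;0 0.3 0 0 0 0 0.55;0 0.3 0 0 0 0 0.55;0 0.3 0 0 0 0 0.55"

```text
t: 16.5
position: [0.5313, -0.1852, 0.1773]
orientation: [-3.14, -0.094, 0.0]
ft_force: [-0.2, 2.5, -0.7]
gripper_width: 0.0387
gripper_force: 1.6
```

send_rows --series "0 0.3 0 0 0 0 0.55;0 0.3 0 0 0 0 0.55;0 0.3 0 0 0 0 0.55;0 0.3 0 0 0 0 0.55;0 0.3 0 0 0 0 0.55;0 0.3 0 0 0 0 0.55;0 0.3 0 0 0 0 0.55;0 0.3 0 0 0 0 0.55"

```text
t: 17.3
position: [0.5328, -0.2092, 0.1773]
orientation: [3.14, 0.094, -0.0]
ft_force: [0.1, 2.8, -0.6]
gripper_width: 0.0385
gripper_force: 1.6
```

send_rows --series "0 0.3 0 0 0 0 0.55;0 0.3 0 0 0 0 0.55;0 0.3 0 0 0 0 0.55;0 0.3 0 0 0 0 0.55;0 0.3 0 0 0 0 0.55;0 0.3 0 0 0 0 0.55;0 0.3 0 0 0 0 0.55;0 0.3 0 0 0 0 0.55"

```text
t: 18.1
position: [0.5342, -0.2332, 0.1773]
orientation: [-3.14, -0.094, 0.0]
ft_force: [0.7, 3.0, -0.4]
gripper_width: 0.0383
gripper_force: 1.6
```

```bash
python3 look.py b
```

```text
pos [ 0.5342 -0.2332  0.1773] yaw 0.06 zax [-0.  0. -1.] w 0.0383 F [ 0.67  2.98 -0.39] t 18.1 q6 1.02
tool shift cm [  0.07 -11.53   0.03]
turn [-0.  0. -0.]
shift in goal axes [  0.07 -11.53   0.03]
yellow s [([385, 121, 15, 25, 121], [392.4, 131.6]), ([400, 130, 14, 14, 131], [407.0, 136.1]), ([391, 143, 3, 8, 17], [392.3, 146.6]), ([370, 163, 4, 5, 8], [371.6, 165.4]), ([376, 194, 29, 21, 361], [389.3, 204.0]), ([339, 200, 3, 4, 8], [339.9, 201.2]), ([361, 206, 4, 6, 12], [362.8, 208.6])]
red s [([392, 137, 5, 5, 9], [393.8, 138.8])]
green s []
```

send_rows --series "0 0.3 0 0 0 0 0.55;0 0.3 0 0 0 0 0.55;0 0.2 0 0 0 0 0.55;0 0 0 0 0 0 0.55;0 0 0 0 0 0 0.55"

```text
t: 18.7
position: [0.5347, -0.241, 0.1773]
orientation: [3.14, 0.094, -0.0]
ft_force: [0.1, 1.9, -0.5]
gripper_width: 0.0381
gripper_force: 0.7
```

```bash
cat > pt.py <<'E'
from h import *
import sys
go((.528,-.118,.177),.06)
C=cal('wrist');im=env.camera('wrist');cv2.imwrite(f'pics/p{sys.argv[1]}.png',im)
print('red',blobs(im,(0,170,90),(4,255,255),15)+blobs(im,(175,150,90),(179,255,255),15))
print('green',[b for b in blobs(im,(40,60,30),(85,255,255),10)if b[1][0]>400 and b[1][1]<250])
print('white',blobs(im[100:260,400:],(0,0,170),(179,40,255),30))
for z in(.095,.11,.125):print(z,proj('wrist',(.543,-.367,z),C),proj('wrist',(.5443,-.389,z),C))
E
python3 pt.py a
```

```text
pos [ 0.5347 -0.241   0.1773] yaw 0.06 zax [-0. -0. -1.] w 0.0381 F [ 0.07  1.88 -0.46] t 18.7 q6 1.01
tool shift cm [  0.07 -12.31   0.02]
turn [ 0.  0. -0.]
shift in goal axes [  0.07 -12.31   0.03]
red [([477, 216, 62, 13, 690], [508.9, 222.1])]
green [([522, 204, 72, 12, 547], [553.3, 208.0])]
white [([10, 122, 18, 12, 196], [18.0, 127.4]), ([37, 122, 44, 13, 549], [58.2, 128.1]), ([170, 132, 69, 11, 340], [195.8, 135.6])]
0.095 [507.26716541 206.40444148] [541.63924015 206.47317646]
0.11 [520.97479653 215.04108755] [557.74340143 215.11467272]
0.125 [536.73707032 224.97228419] [576.26143971 225.05145588]
```

send_rows --series "0 0.3 0 0 0 0 0.55;0 0.3 0 0 0 0 0.55;0 0.2 0 0 0 0 0.55;0 0 0 0 0 0 0.55;0 0 0 0 0 0 0.55;0 0 0 0 0 0 0.55;0 0 0 0 0 0 0.55"

```text
t: 19.45
position: [0.5352, -0.2489, 0.1773]
orientation: [3.14, 0.094, 0.0]
ft_force: [-0.1, 2.1, -0.9]
gripper_width: 0.0381
gripper_force: 0.7
```

```bash
python3 pt.py b
```

```text
pos [ 0.5352 -0.2489  0.1773] yaw 0.06 zax [ 0. -0. -1.] w 0.0381 F [-0.09  2.1  -0.95] t 19.45 q6 1.0
tool shift cm [  0.07 -13.11   0.03]
turn [ 0. -0. -0.]
shift in goal axes [  0.07 -13.11   0.03]
red [([463, 216, 61, 13, 694], [494.2, 222.2])]
green [([509, 204, 71, 12, 554], [540.2, 208.0])]
white [([0, 123, 12, 11, 121], [5.3, 127.7]), ([21, 122, 45, 13, 538], [43.2, 128.0]), ([154, 132, 69, 11, 345], [180.4, 135.6])]
0.095 [494.74163555 206.41019058] [529.0928286  206.48300434]
0.11 [507.57338994 215.04144262] [544.3181497  215.11920571]
0.125 [522.32748319 224.96575178] [561.82435704 225.04918557]
```

send_rows --series "0 0.3 0 0 0 0 0.55;0 0.3 0 0 0 0 0.55;0 0.2 0 0 0 0 0.55;0 0 0 0 0 0 0.55;0 -0.5 0 0 0 0 0.55;0 0 0 0 0 0 0.55;0 0 0 0 0 0 0.55;0 0 0 0 0 0 0.55"

```text
t: 20.3
position: [0.5355, -0.2521, 0.1775]
orientation: [3.139, 0.094, 0.001]
ft_force: [-0.2, -0.2, 0.1]
gripper_width: 0.0382
gripper_force: 0.0
```

send_rows --series "0 0 0 0 0 0 0.55;0 0 0 0 0 0 0.55;0 0 0 0 0 0 0.55;0 0 0 0 0 0 0.55;0 0 0 0 0 0 0.55;0 0 0 0 0 0 0.55;0 0 0 0 0 0 0.55;0 0 0 0 0 0 0.55"

```text
t: 21.1
position: [0.5353, -0.2518, 0.1772]
orientation: [-3.14, -0.094, 0.0]
ft_force: [0.1, -1.1, -0.3]
gripper_width: 0.0388
gripper_force: 0.0
```

```bash
python3 pt.py c
```

```text
pos [ 0.5353 -0.2518  0.1772] yaw 0.06 zax [-0.  0. -1.] w 0.0388 F [ 0.1  -1.08 -0.29] t 21.1 q6 1.0
tool shift cm [  0.07 -13.4    0.02]
turn [-0.  0. -0.]
shift in goal axes [  0.07 -13.4    0.02]
red [([449, 209, 59, 12, 619], [479.0, 214.7])]
green [([505, 204, 70, 18, 565], [535.2, 208.5])]
white [([12, 115, 42, 12, 495], [32.4, 120.5]), ([148, 132, 23, 11, 209], [158.5, 136.9]), ([176, 132, 42, 8, 118], [203.1, 133.7])]
0.095 [490.35113863 206.37718404] [524.73304536 206.4497167 ]
0.11 [502.87852924 215.01488419] [539.65835178 215.09264124]
0.125 [517.28409448 224.94759538] [556.82138771 225.03138691]
```

send_rows --series "0 0 -2 0 0 0 0.55;0 0 -3 0 0 0 0.55;0 0 -3 0 0 0 0.55;0 -1.5 0 -0.145 0 0 0.55;0 -1.5 0 -0.145 0 0 0.55;0 0 0 -0.145 0 0 0.55;0 0 0 -0.145 0 0 0.55;0 0 0 -0.145 0 0 0.55"

```text
t: 21.95
position: [0.5344, -0.2216, 0.2567]
orientation: [2.41, 0.072, 0.033]
ft_force: [0.4, -0.9, -1.3]
gripper_width: 0.0385
gripper_force: 0.0
```

send_rows --series "0 0 0 0 0 0 0.55;0 0 0 0 0 0 0.55;0 0 0 0 0 0 0.55;0 0 0 0 0 0 0.55"

```text
t: 22.35
position: [0.5341, -0.2233, 0.2564]
orientation: [2.417, 0.069, 0.029]
ft_force: [-0.9, 0.4, -0.0]
gripper_width: 0.0385
gripper_force: 0.0
```

```bash
cat > rd.py <<'E'
from h import *
import sys
go((.528,-.118,.177))
C=cal('wrist');im=env.camera('wrist');s=env.camera('side');cv2.imwrite(f'pics/r{sys.argv[1]}.png',im);cv2.imwrite(f'pics/rs{sys.argv[1]}.png',s)
print('red',blobs(im,(0,150,60),(5,255,255),10)+blobs(im,(175,150,60),(179,255,255),10))
print('green',blobs(im,(40,60,30),(85,255,255),8))
print('white',blobs(im,(0,0,150),(179,40,255),40))
for z in(.095,.105,.11,.115,.125):print(z,proj('wrist',(.543,-.367,z),C).round(1),'plate',proj('wrist',(.5437,-.3765,z),C).round(1))
print('side red',[b for b in blobs(s,(0,150,60),(6,255,255),3)+blobs(s,(174,150,60),(179,255,255),3) if 370<b[1][0]<425 and 110<b[1][1]<200],'proj',[proj('side',(.543,-.367,z)).round(1) for z in(.105,.11,.115)])
E
python3 rd.py 1
```

```text
pos [ 0.5341 -0.2233  0.2564] yaw 0.058 zax [ 0.04  -0.661 -0.749] w 0.0385 F [-0.92  0.42 -0.02] t 22.35 q6 1.84
tool shift cm [ -0.02 -13.16  -1.05]
red [([298, 160, 27, 12, 168], [312.4, 165.2])]
green [([321, 154, 31, 12, 127], [333.6, 157.6]), ([260, 255, 44, 71, 1620], [282.9, 282.1]), ([561, 277, 22, 39, 482], [571.0, 295.1])]
white [([448, 0, 20, 72, 686], [457.4, 35.2]), ([387, 89, 59, 79, 1197], [410.5, 134.1]), ([351, 163, 7, 8, 47], [354.0, 166.6]), ([284, 167, 19, 12, 157], [292.9, 172.4]), ([212, 169, 11, 6, 48], [217.2, 171.5]), ([246, 173, 31, 15, 264], [261.2, 180.1]), ([398, 177, 9, 34, 183], [402.1, 193.4]), ([179, 193, 11, 7, 62], [184.6, 195.7]), ([97, 211, 95, 26, 258], [142.9, 223.8]), ([417, 246, 15, 55, 411], [423.5, 273.1]), ([599, 296, 19, 41, 148], [607.9, 318.6]), ([577, 352, 15, 29, 58], [583.7, 366.3])]
0.095 [311.1 161.6] plate [318.  160.1]
0.105 [317.8 163.2] plate [324.7 161.7]
0.11 [321.3 164. ] plate [328.2 162.5]
0.115 [324.8 164.9] plate [331.7 163.3]
0.125 [332.  166.7] plate [339. 165.]
side red [([391, 139, 5, 6, 12], [393.2, 141.5]), ([377, 145, 3, 4, 7], [377.7, 146.4]), ([383, 156, 2, 2, 4], [383.5, 156.5]), ([387, 157, 6, 9, 23], [389.7, 160.6])] proj [array([395.1, 141.2]), array([395.3, 140.1]), array([395.5, 138.9])]
```

```bash
python3 -c "
from h import *
im=cv2.imread('pics/r1.png');h=cv2.cvtColor(im,cv2.COLOR_BGR2HSV)
for r in range(150,180):
    L=''
    for c in range(294,366):
        H,S,V=map(int,h[r,c])
        L+='k' if V<50 else 'W' if S<60 and V>140 else 'w' if S<60 else 'R' if (H<6 or H>174) and S>150 else 'G' if 38<H<88 else 'o' if H<22 else 'b' if 88<=H<130 else '?'
    print(r,L)
"
```

```text
150 bbbbbkkkkbbkkkkkkkbwoooooooooooooooooooooooooooooooooooooooooooooooooooo
151 bbbbbkbbbbkkkkbkbkbwwwwwwowwwwwwwwwwoooooooooooooooooooooooooooooooooooo
152 bbbbbbbbbbkbbwwwwwwwwwwwwwwwwwwwwwwwwwwwwooooooooooooooooooooooooooooooo
153 wbbbbbbbbwwwwwwwwwwwwwwwwwwwwwwwwwwwwwwwwwwwwwooo???oooooooooooooooooooo
154 oooowwbbwwwwwwwwwwwwwwwwwwwwwwwwwwwwwwwwwwwwGGGGGGGGGGGGG?oooooooooooooo
155 oooooooowwwwwwwwwwwwwwwwwwwwwwwwwwwwwwwGGGGkGGGGGGGGGGGGGGoooooooooooooo
156 ooooooooowwwwwwwwwwwwwwwwwwwwwwwwwGGGGGGGGGGGGGGGGGGGGwwwwwwwooooooooooo
157 ooooooooowwwwwwwwwwwwwwwwwwwGGGGGkGGGGGGGGGGGGGGGwwwwwwwwwwwwwwwwwoooooo
158 ooooooooowwwwwwwwwwwwwwwwwwGGGGGGGGGGGGGGGGGwwwwwwwwwwwwwwwwwwwwwwwwwwwo
159 oooooooooooowwwwwwwwwwwwwwwGGGGGGGGGGGGGwwwwwwwwwwwwwwwwwwwwwwwwwwwwwwww
160 oooooooooooooooowwwwwwwwwooRoooGGGGwwwwwwwwwwwwwwwwwwwwwwwwwwwwwwwwwwwww
161 ooooooooooooooooowwwooRRRRRRRRRGGGGwwwwwwwwwwwwwwwwwwwwwwwwwwwwwwwwwwwWw
162 oooooooooooooooooRRRRRRRRRRRRRRGGGGwwwwwwWwwwwwwwwwwwwwwwwwwwwwwwwWwwwWw
163 ooooooooooooRRRRRRRRRRRRRRRRRRRGGGGwwwwwwwwwwwwwwwwwwwwwwwwwwWWWwWWwwkbk
164 ooooooRoRRRRRRRRRR
[... 509 characters left out ...]
ooooooo
171 WWWWWWWWWRoooooooooooooooooooooooooooooooooooooooooooooooooooooooooooooo
172 WWWWWWWWWooooooooooooooooooooooooooooooooooooooooooooooooooooooooooooooo
173 WWWWWWWWWooooooooooooooooooooooooooooooooooooooooooooooooooooooooooooooo
174 WWWWWWWWWooooooooooooooooooooooooooooooooooooooooooooooooooooooooooooooo
175 WWWWWWWooooooooooooooooooooooooooooooooooooooooooooooooooooooooooooooooo
176 WWWooooooooooooooooooooooooooooooooooooooooooooooooooooooooooooooooooooo
177 oooooooooooooooooooooooooooooooooooooooooooooooooooooooooooooooooooooooo
178 oooooooooooooooooooooooooooooooooooooooooooooooooooooooooooooooooooooooo
179 oooooooooooooooooooooooooooooooooooooooooooooooooooooooooooooooooooooooo
```

send_rows --series "0 0 -3 0.145 0 0 0.55;0 0 -3 0.145 0 0 0.55;0 0 -2 0.145 0 0 0.55;0 0 0 0.145 0 0 0.55;0 0 0 0.145 0 0 0.55;0 0 0 0 0 0 0.55;0 0 0 0 0 0 0.55;0 0 0 0 0 0 0.55"

```text
t: 23.25
position: [0.5304, -0.1769, 0.3202]
orientation: [3.139, 0.094, -0.002]
ft_force: [0.6, 0.3, 0.7]
gripper_width: 0.0382
gripper_force: 0.0
```

```bash
python3 pt.py d; python3 -c "
from h import *
im=env.camera('wrist');C=cal('wrist')
print('yellow',blobs(im,(18,120,60),(35,255,255),60))
P=np.array([.5228,-.0288]);e=np.array([.06,-.998])
for s in(.160,.168,.176):
  print(s,[proj('wrist',np.r_[P+e*(.052+s),z],C).round(1).tolist() for z in(.140,.178)])
h=cv2.cvtColor(im,cv2.COLOR_BGR2HSV);m=cv2.inRange(h,np.array((0,0,0)),np.array((179,255,60)))
n,_,st,ce=cv2.connectedComponentsWithStats(m)
print('dark',[(st[i].tolist(),ce[i].round(1).tolist()) for i in range(1,n) if 100<st[i][4]<4000 and ce[i][1]<300])"
```

```text
pos [ 0.5304 -0.1769  0.3202] yaw 0.06 zax [-0.001 -0.001 -1.   ] w 0.0382 F [0.55 0.26 0.71] t 23.25 q6 1.11
tool shift cm [ 0.13 -5.9  14.31]
turn [0.001 0.001 0.   ]
shift in goal axes [ 0.11 -5.89 14.32]
red [([472, 158, 32, 7, 188], [487.9, 160.5])]
green [([503, 156, 41, 9, 139], [519.7, 157.7])]
white [([226, 0, 10, 64, 515], [230.6, 31.0]), ([32, 60, 11, 7, 66], [37.2, 63.0]), ([49, 60, 24, 7, 162], [60.1, 63.0]), ([127, 65, 11, 7, 64], [131.7, 68.3]), ([221, 64, 19, 79, 733], [232.7, 97.5])]
0.095 [493.64605896 158.37193057] [514.84496556 158.41906407]
0.11 [501.3211186  161.56774252] [523.40753162 161.6166991 ]
0.125 [509.66722068 165.0429693 ] [532.71869926 165.09389456]
yellow [([364, 145, 43, 38, 801], [381.3, 160.4]), ([187, 154, 12, 18, 62], [190.3, 162.6]), ([438, 154, 11, 18, 71], [445.2, 162.8])]
0.16 [[380.8, 168.9], [390.0, 180.3]]
0.168 [[389.5, 168.9], [399.9, 180.3]]
0.176 [[398.3, 169.0], [409.8, 180.3]]
dark [([630, 85, 10, 73, 298], [637.2, 115.8]), ([619, 92, 4, 71, 123], [620.4, 128.3]), ([80, 105, 62, 2, 105], [114.0, 105.4]), ([107, 127, 45, 37, 579], [129.7, 143.1]), ([426, 128, 43, 19, 543], [446.0, 137.3]), ([159, 130, 41, 20, 425], [179.2, 137.3]), ([477, 144, 31, 8, 152], [489.4, 147.5]), ([43, 146, 41, 45, 512], [70.9, 164.2]), ([6, 152, 58, 56, 1210], [43.5, 173.4]), ([381, 158, 26, 33, 544], [392.5, 173.6]), ([605, 164, 18, 22, 275], [613.9, 175.2]), ([538, 167, 53, 18, 417], [561.7, 173.9]), ([164, 169, 25, 15, 195], [176.1, 173.6]), ([431, 168, 33, 7, 174], [448.5, 170.9]), ([0, 180, 15, 18, 191], [6.5, 188.4]), ([15, 221, 36, 39, 698], [33.5, 239.0])]
```

```bash
python3 -c "
from cell import env
print(env.sign_off())"
```

```text
the job is handed in; nothing more can be done
None
```

The blue-banded weight stands upright on the pan, the poise rests at about notch 21 (roughly 0.64 kg), and I handed the job in at about 23 s with the hand clear; by my image measurements the pointer rests about 3.5 mm above the mark, inside the ±5 mm green band by roughly 1.5 mm, but the sign-off gave no verdict.

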